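Seat the ball punch in the floating punch holder

TASK

Take the ball-headed punch out of the wooden rack and put it in the steel punch holder on the bench: lean it and start the edge of its foot in the bore first, then straighten it up and slide it in, and press it fully home until its collar sits on the holder's flange. Let go and leave it standing; leave the other two punches, the jar and the roll of tape as they are.

Things in the scene. Friction and masses are not known exactly. Their poses are not given: they have to be found in the camera images.
- ball_punch: Steel punch, ball-like head, 104 mm long, 0.2 to 0.33 kg. Origin: centre of its foot; z up its axis. Shank 22 mm diameter, 0 to 42 mm, foot chamfer 1 mm; collar 32 mm diameter, 42 to 48 mm; neck 21 mm diameter, 48 to 86 mm (grip here); head to 28 mm diameter, 86 to 104 mm. Starts upright in any of the rack's three holes, collar on the rack's top.
- disc_punch: Bystander: same punch but with a flat disc head, 38 mm diameter and 7 mm thick, 93 mm long. Origin at its foot, z up. Stands in another hole of the rack.
- cone_punch: Bystander: same punch but with a conical head tapering from 21 to 8 mm, 106 mm long. Origin at its foot, z up. Stands in another hole of the rack.
- rack: Fixed wooden block 220 mm (its x) by 60 mm (its y) by 50 mm high. Origin: centre of its underside. Three holes in a row along its x at -70, 0 and +70 mm, 26 mm diameter and 45 mm deep.
- holder: Fixed steel punch holder, base plate 130 mm (x) by 94 mm (y). Origin: centre of its underside, z up; level. On top lies a steel flange 82 (x) by 70 mm (y), 11 mm thick, its top at 60 mm: part of a guide bush that floats sideways in the holder, with a vertical bore 23 mm in diameter, 2 mm chamfer at the mouth.
- holder_mouth (a point): Middle of the holder at the height of the flange's top, axes as the holder. The bore's centre is not reported: along the holder's x the bush starts anywhere within 10 mm either side of this point and stays where it is pushed (moves at about 3 N); along y it sits within 2 mm of it and gives up to 3 mm against a light spring (150 N/m). Find the bore by eye or touch.
- paste_jar: Bystander: white lidded jar 51 mm in diameter, 104 mm high, loose; origin at the centre of its underside.
- tape: Bystander: roll of masking tape, 103 mm across, 25 mm high, lying flat, loose; origin at the centre of its underside.
- holder_seat (a point): Where the foot's centre comes when home, 42 mm below the mouth (same x and y note). A friction-held brass pad lies in the bore: the punch first stops on it with about 12 mm left between collar and flange; pressing down with more than about 9 N (the punch's weight is not enough) pushes the pad down until the collar meets the flange, and the pad stays there.
Mind the look-alikes: they are no part of the job. Leave any pink or red look-alike of the ball_punch alone.

How it is judged:
On the way, in this order (a step that is already met when the one before it is completed fails the run):
1. the foot's edge is in the bore while the punch leans (foot centre at least 1.5 mm below the mouth, leaning 0.12 to 0.8 rad) (z of ball_punch in the frame of holder_mouth below -0.0015 m and horizontal distance between ball_punch and holder_mouth below 0.02 m and angle between ball_punch's own z axis and vertical between 0.12 and 0.8 rad), for 0.1 s.
2. the punch stands straight in the bore (foot at least 15 mm below the mouth, leaning less than 0.08 rad) (z of ball_punch in the frame of holder_mouth below -0.015 m and horizontal distance between ball_punch and holder_mouth below 0.016 m and angle between ball_punch's own z axis and vertical below 0.08 rad), for 0.1 s.
At the end, for the whole second after the job is handed in: The ball punch stands upright (within 0.06 rad) in the bore, its foot at least 39 mm below the mouth (collar within 3 mm of the flange), within 16 mm of the holder's middle, at rest and released (z of ball_punch in the frame of holder_mouth below -0.039 m and horizontal distance between ball_punch and holder_mouth below 0.016 m and angle between the z axis of ball_punch and the z axis of holder, either way round below 0.06 rad and linear speed of ball_punch below 0.02 m/s); the robot touches nothing.
It fails at once if another punch is moved more than 15 mm or tipped (distance of any of disc_punch, cone_punch from where it was at the start of the episode above 0.015 m or angle between any of disc_punch, cone_punch's own z axis and vertical above 0.3 rad).
It fails at once if the jar or the tape is moved more than 30 mm, or the jar is tipped (distance of any of paste_jar, tape from where it was at the start of the episode above 0.03 m or angle between paste_jar's own z axis and vertical above 0.4 rad).
It also fails if it takes over 64 s, if anything falls off the work surface, if the arm or the gripper's body presses on something with over 40 N, if the wrist force passes 120 N, or if a joint passes its speed limit or range.

ROBOT

A 6-joint arm with a two-finger parallel gripper is mounted at the origin on the work surface; the furniture and walls round the work are solid. World frame = base frame: x ahead of the robot, y to its left, z up, the work surface at z = 0. Lengths are in m, angles in rad, forces in N, time in s.
With the tool pointing down it reaches from about 0.35 to 0.85 m from the base axis. Payload 8.1 kg.
Tool frame: the origin (TCP) lies on the centre line of the jaws, within the pads' length; the fingertips stand 17 mm ahead of it and the grasp point (between the pads) lies 2 mm behind it; z points along the fingers, y is the line along which they close (so a half turn about z gives the same grasp; the last joint's range is limited). The gripper opens to 93 mm and grips with 3 to 60 N. Pads are 15 mm wide; open, the fingers measure 128 mm over their backs; the gripper's body (75 mm by 188 mm) begins 65 mm behind the grasp point.
Start: joints at [1.175, 0.13, 1.488, -0, 1.523, -0.085], TCP at [0.183, 0.571, 0.209] pointing down, gripper open.
Joint ranges: [-2.96, 2.96], [-0.89, 2.26], [0.02, 2.5], [-1.34, 4.48], [0, 2.73], [-2.66, 2.66]. Speed limits (rad/s): [2.39, 2.39, 2.79, 3.14, 3.14, 3.14].

INTERFACE

Orientations are given as a rotation vector (axis times angle).
In Python, from plant import robot, optics, close_job, models gives the robot as it stands.
- The arm moves only by the shell command python3 -m inch 'ROWS' [OPENING] [FORCE]. ROWS is a JSON object of lists of equal length, an entry for each row: "travel": the shift along the tool's x, y, z in m, a list of three; "spin": the turn about the tool's z in rad. In form: {"travel": [[x, y, z], ...], "spin": [spin, ...]}. A call has 1 to 10 rows; each row is the pose to reach, as a shift and turn from the pose commanded when the call began, along the tool's axes at that moment; what a row does not reach only later rows make up. A row lasts 1/12 s, in which the tool goes at most 41.7 mm and 7.16 degrees, less where a joint would pass 70% of its speed; a pose out of reach is approached as far as the arm can. A call with a gripper value outside its range is refused whole. OPENING is the closure, from 0 (fully open) to 1 (shut), set as the call begins (- or left out, the last holds). The fingers move at their own pace and stop on an object; FORCE is the grip in N (left out, the last holds). Time passes only in rows, so rows that repeat a pose let the fingers close. It gives the time, the measured TCP pose, the force, the opening and the grip force at its end, in the units of the state.
- robot.read_state(): the state, without advancing time (a new reading comes with each control period).
- optics.read_camera(name): name is "scene" or "top" or "wrist"; returns (picture, depth): 400x640x3 uint8, red, green, blue; 400x640 float32, m along the optical axis (not along the pixel's ray), 0 where there is no reading.
- optics.camera_info(name): a dict with "camera_matrix" (3x3 intrinsics, pixels), "view" (4x4, takes a point from world to camera coordinates). Camera axes: x right, y down, z forward; pixel columns grow to the right and rows downward; lengths in m; the calibration is good to about 2 mm. A picture is of the moment at which its call begins: read the wrist's pose just before it. camera_info takes no time and is no camera call; for the wrist camera it gives the pose at the moment of the call.
- close_job(): hands the job in; it is judged then, once.
Trained networks look in the newest picture that a camera, given by its name, has taken for a name from the list of things; names that differ only in an ending like _2 or _b are one class to them, and where a whole thing is asked for, a point or a joint stands for the part that bears it (a point fixed in the world has none). Each returns a list of dicts, best first, with "p" (0 to 1); they miss things now and then, are a little off and sometimes report something else, mostly with a low value. They report only what shows in the picture. A call takes as long as a camera call. They do not tell look-alikes from the thing itself.
- models.look_for(camera, name): "centre" ([x, y, z] in m, in world coordinates, good to about 4 mm: the middle of the surface that is visible of it).
- models.masks_of(camera, name): "region" (400x640 bool, what is visible of it).
The state is a dict: "t": time; "q": joint angles; "dq": joint speeds; "joint_torque": joint torques, N m; "tool_pos": TCP position; "orientation": TCP orientation; "force": force on the tool from outside, world axes, zero at the start; "wrist_torque": the same for the moment, N m; "opening": finger opening in m; "gripper_force": force on a finger pad.
Only numpy, scipy, OpenCV 4.12 (cv2) and the standard library are available. Lean on these libraries where they do the work, as an engineer would, in place of code of your own. Each camera call takes 0.05 s, during which the arm holds its last target. There are 200 camera calls.

## Working session

There is one attempt and no reset: what is moved stays moved. The work goes in short steps, Python scripts to look and compute and a shell command to move; the robot and the scene stay as the last step left them, time stands still between calls to the robot, and variables do not carry over. Pictures are saved under pics/ and viewed, at most 14 in all, crops included, and the job is handed in when it is done.

```bash
ls; mkdir -p pics; cat > h.py <<'E'
import numpy as np, cv2
from plant import robot, optics, models
from scipy.spatial.transform import Rotation as R
def cam(n):
    i=optics.camera_info(n); p,d=optics.read_camera(n); return p,d,np.array(i["camera_matrix"]),np.array(i["view"])
def pts(d,K,V):
    v,u=np.mgrid[0:d.shape[0],0:d.shape[1]]
    P=np.stack([(u-K[0,2])/K[0,0]*d,(v-K[1,2])/K[1,1]*d,d],-1)
    return (P-V[:3,3])@V[:3,:3]
def proj(X,K,V):
    c=V[:3,:3]@np.array(X)+V[:3,3]; c=K@c; return c[:2]/c[2]
E
python3 - <<'E'
from h import *
for n in ["scene","top"]:
    p,d,K,V=cam(n); cv2.imwrite(f"pics/{n}0.png",p[:,:,::-1])
    for o in ["ball_punch","disc_punch","cone_punch","holder","rack","paste_jar","tape"]:
        print(n,o,[(np.round(r["centre"],3).tolist(),round(r["p"],2)) for r in models.look_for(n,o)[:4]])
s=robot.read_state(); print(s["t"],s["tool_pos"],s["orientation"],s["opening"])
E
```

```text
pics
scene ball_punch [([0.495, 0.19, 0.079], 0.72), ([0.402, 0.2, 0.053], 0.59), ([0.394, 0.118, 0.057], 0.53), ([0.514, 0.288, 0.062], 0.46)]
scene disc_punch [([0.564, 0.192, 0.078], 0.45)]
scene cone_punch [([0.633, 0.192, 0.079], 0.71)]
scene holder [([0.534, -0.077, 0.037], 0.82)]
scene rack [([0.548, 0.171, 0.034], 0.89), ([0.538, -0.076, 0.038], 0.72)]
scene paste_jar [([0.684, -0.223, 0.061], 0.67)]
scene tape [([0.438, -0.317, 0.02], 0.9)]
top ball_punch [([0.5, 0.19, 0.104], 0.68), ([0.516, 0.288, 0.094], 0.61), ([0.411, 0.206, 0.098], 0.58)]
top disc_punch [([0.565, 0.196, 0.104], 0.57)]
top cone_punch []
top holder [([0.556, -0.044, 0.048], 0.78), ([0.45, -0.31, 0.022], 0.44)]
top rack [([0.558, 0.19, 0.051], 0.93), ([0.695, -0.204, 0.104], 0.28)]
top paste_jar [([0.698, -0.206, 0.104], 0.58), ([0.502, 0.191, 0.106], 0.43)]
top tape [([0.449, -0.314, 0.022], 0.94)]
0.8 [0.18347518 0.57126122 0.20865509] [4.86250232e-01 3.10370185e+00 2.41548098e-05] 0.09338815164303396
```

View pics/scene0.png

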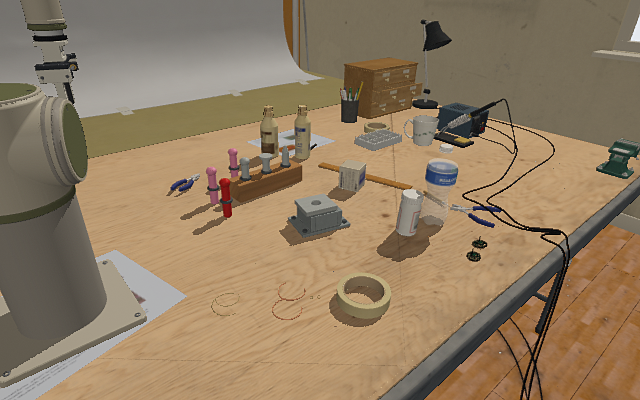

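View pics/top0.png

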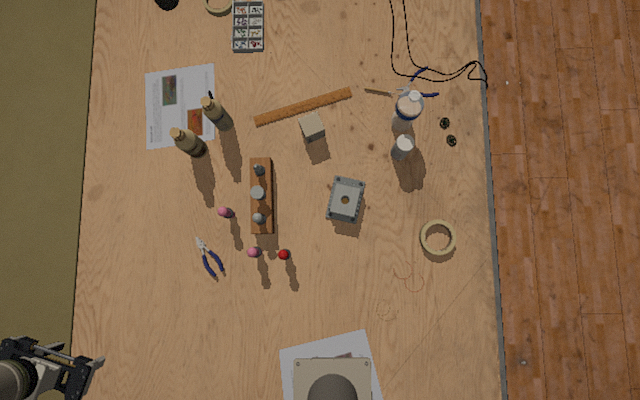

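The ball punch is the grey one at the rack's near end, around top pixel (258,217). The pink look-alikes are at (225,212) and (253,252) and the red one at (284,254). The holder's bore is at about (345,200). Next I'll measure the rack and holder yaw and the heights from both views.

```bash
cat >> h.py <<'E'
def goto(p,yaw=None):
    """travel/spin from current pose to world tcp p, tool x axis at world yaw"""
    s=robot.read_state(); T=R.from_rotvec(s["orientation"]); M=T.as_matrix()
    tr=M.T@(np.array(p)-s["tool_pos"]); cy=np.arctan2(M[1,0],M[0,0])
    sp=None
    if yaw is not None:
        sp=-((yaw-cy+np.pi/2)%np.pi-np.pi/2)
    print("tcp",s["tool_pos"].round(4) if hasattr(s["tool_pos"],'round') else s["tool_pos"],"toolx yaw",round(cy,3),"travel",tr.round(4),"spin",sp,"q6",s["q"][5],"t",s["t"])
E
python3 - <<'E'
from h import *
p,d,K,V=cam("top"); P=pts(d,K,V)
for o,lo,hi in [("rack",.045,.055),("holder",.056,.064),("ball_punch",.09,.12),("disc_punch",.09,.12)]:
    for r in models.masks_of("top",o)[:2]:
        m=r["region"]&(P[...,2]>lo)&(P[...,2]<hi)
        if m.sum()<5: print(o,"few",m.sum());continue
        q=P[m]; print(o,round(r["p"],2),m.sum(),"z",np.median(q[:,2]).round(4),"zmax",q[:,2].max().round(4),"rect",cv2.minAreaRect((q[:,:2]*1000).astype(np.float32)))
    
# scene heights: head of grey ball punch
p,d,K,V=cam("scene"); P=pts(d,K,V)
for n,c in [("ball",(.498,.19)),("disc",(.565,.194)),("cone",(.633,.192))]:
    m=(np.hypot(P[...,0]-c[0],P[...,1]-c[1])<.022)&(P[...,2]>.06); q=P[m]; print(n,m.sum(),"zmax",q[:,2].max(),"xy",np.median(q[:,:2],0))
m=(np.hypot(P[...,0]-.556,P[...,1]+.044)<.025); print("flange z scene",np.median(P[m][:,2]))
goto((.49,.19,.26),0)
E
```

```text
rack 0.72 1143 z 0.0493 zmax 0.0549 rect ((570.3780517578125, 200.00637817382812), (219.9563751220703, 61.06545639038086), 1.8814458847045898)
holder 0.9 617 z 0.059 zmax 0.064 rect ((550.4208984375, -41.12726974487305), (69.88636779785156, 82.2633285522461), 76.30179595947266)
ball_punch 0.7 83 z 0.1001 zmax 0.1049 rect ((400.6176452636719, 129.77859497070312), (25.190582275390625, 25.95170021057129), 25.65729331970215)
ball_punch 0.64 69 z 0.1006 zmax 0.1067 rect ((518.1422729492188, 292.614013671875), (22.320846557617188, 21.174421310424805), 4.0268988609313965)
disc_punch 0.53 153 z 0.0997 zmax 0.1037 rect ((570.181396484375, 199.18963623046875), (36.52653121948242, 35.466976165771484), 1.7309613227844238)
ball 159 zmax 0.11282572116208614 xy [0.4935824  0.18696063]
disc 155 zmax 0.10310885376824878 xy [0.56415759 0.18941852]
cone 118 zmax 0.11452237882257227 xy [0.63341318 0.19275909]
flange z scene 0.05985765386352669
tcp [0.1835 0.5713 0.2087] toolx yaw 2.831 travel [-0.4084 -0.2693 -0.0513] spin -0.31080067737054184 q6 -0.08538686057263319 t 1.1
```

```bash
python3 -m inch '{"travel": [[-0.2,-0.13,-0.05],[-0.408,-0.269,-0.051],[-0.408,-0.269,-0.051],[-0.408,-0.269,-0.051],[-0.408,-0.269,-0.051],[-0.408,-0.269,-0.051],[-0.408,-0.269,-0.051],[-0.408,-0.269,-0.051],[-0.408,-0.269,-0.051],[-0.408,-0.269,-0.051]], "spin": [-0.1,-0.2,-0.277,-0.277,-0.277,-0.277,-0.277,-0.277,-0.277,-0.277]}'
python3 - <<'E'
from h import *
goto((.48,.19,.26),.033)
E
```

```text
t: 1.93
tool_pos: [0.4439, 0.2468, 0.2531]
orientation: [0.053, 3.14, 0.001]
force: [-0.0, 0.4, -0.7]
opening: 0.0933
gripper_force: 0.0
tcp [0.4439 0.2468 0.2531] toolx yaw 3.108 travel [-0.038  -0.0555 -0.0069] spin -0.06674526979885176 q6 -1.1307143109781561 t 1.9333
```

```bash
python3 -m inch '{"travel": [[-0.038,-0.0555,-0.007],[-0.038,-0.0555,-0.007],[-0.038,-0.0555,-0.007],[-0.038,-0.0555,-0.007]], "spin": [-0.067,-0.067,-0.067,-0.067]}'
python3 - <<'E'
from h import *
for k in range(1):
    p,d,K,V=cam("wrist"); P=pts(d,K,V); cv2.imwrite("pics/w1.png",p[:,:,::-1])
    print("campos",-V[:3,:3].T@V[:3,3], "zaxis",V[2,:3])
    for o in ["ball_punch","disc_punch"]:
      for r in models.masks_of("wrist",o)[:3]:
        m=r["region"]; z=P[...,2]; mm=m&(z>.085)&(z<.13)
        if mm.sum()<20: continue
        q=P[mm]; print(o,round(r["p"],2),mm.sum(),"zmax",np.percentile(q[:,2],98),"rect",cv2.minAreaRect((q[:,:2]*1000).astype(np.float32)), np.median(np.argwhere(m),0))
goto((.5,.19,.26),.033)
E
```

```text
t: 2.27
tool_pos: [0.4797, 0.1907, 0.2597]
orientation: [-0.047, 3.141, 0.0]
force: [-0.1, 0.0, -0.4]
opening: 0.093
gripper_force: 0.0
campos [0.41150894 0.1879866  0.43546243] zaxis [ 0.24896527  0.00761382 -0.96848248]
ball_punch 0.8 672 zmax 0.10456106884862029 rect ((400.4952392578125, 127.73008728027344), (25.613924026489258, 25.93781280517578), 46.4754638671875) [100. 258.]
ball_punch 0.75 599 zmax 0.11263561266808744 rect ((499.04327392578125, 194.55685424804688), (25.326522827148438, 26.46418571472168), 2.082794666290283) [200. 323.]
ball_punch 0.73 689 zmax 0.10455834679026928 rect ((407.81036376953125, 209.92431640625), (26.992767333984375, 26.556201934814453), 45.80507278442383) [110. 340.]
disc_punch 0.56 972 zmax 0.10211518175273407 rect ((568.9547119140625, 197.35350036621094), (36.789085388183594, 36.115074157714844), 39.922176361083984) [266. 323.]
tcp [0.4784 0.1928 0.2594] toolx yaw -3.108 travel [-0.0215 -0.0035 -0.0006] spin 0.0010596779039975246 q6 -1.3215642342680884 t 2.4167
```

View pics/w1.png

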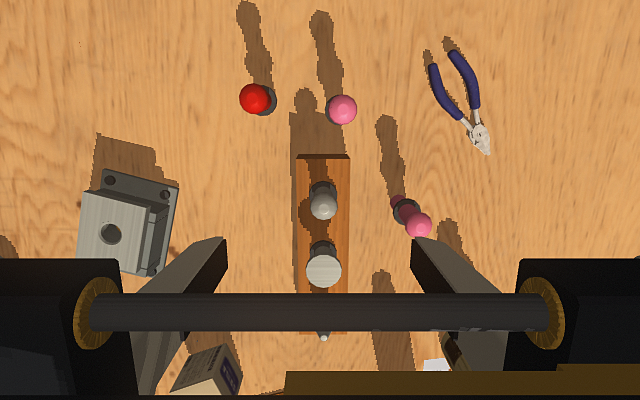

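The grey ball punch is at wrist pixel (323,200), which gives (0.499, 0.195) with the head top at 0.1126 (expected 0.112). The bore shows at (110,234). Next is the descent onto the neck.

```bash
python3 - <<'E'
from h import *
goto((.499,.1955,.076),.033)
E
```

```text
tcp [0.4784 0.1928 0.2594] toolx yaw -3.108 travel [-0.0208  0.002   0.1834] spin 0.0010596779039975246 q6 -1.3215642342680884 t 2.4167
```

```bash
python3 -m inch '{"travel": [[-0.021,0.002,0.03],[-0.021,0.002,0.07],[-0.021,0.002,0.11],[-0.021,0.002,0.14],[-0.021,0.002,0.165],[-0.021,0.002,0.183],[-0.021,0.002,0.183],[-0.021,0.002,0.183]], "spin": [0,0,0,0,0,0,0,0]}' 0.35 10
python3 - <<'E'
from h import *
goto((.499,.1955,.076),.033)
E
```

```text
t: 3.08
tool_pos: [0.4984, 0.1954, 0.0757]
orientation: [0.055, -3.138, 0.001]
force: [-0.2, -0.0, 0.5]
opening: 0.0606
gripper_force: 0.0
tcp [0.4984 0.1954 0.0757] toolx yaw -3.107 travel [-0.0006  0.0001 -0.0003] spin 0.002079359983216733 q6 -1.3281847767619992 t 3.0833
```

```bash
python3 -m inch '{"travel": [[0,0,0],[0,0,0],[0,0,0],[0,0,0],[0,0,0],[0,0,-0.01],[0,0,-0.02],[0,0,-0.03],[0,0,-0.03]], "spin": [0,0,0,0,0,0,0,0,0]}' 1 20
python3 - <<'E'
from h import *
goto((.499,.1955,.106),.033)
E
```

```text
t: 3.83
tool_pos: [0.5017, 0.1949, 0.1098]
orientation: [-0.052, 3.137, 0.002]
force: [0.4, 0.6, -1.0]
opening: 0.0261
gripper_force: 20.0
tcp [0.5017 0.1949 0.1098] toolx yaw -3.108 travel [0.0027 0.0007 0.0038] spin 9.60719921128117e-05 q6 -1.328589304150188 t 3.8333
```

```bash
python3 - <<'E'
from h import *
p,d,K,V=cam("scene"); c=proj((.5,.195,.08),K,V).astype(int); print(c)
P=pts(d,K,V)
cv2.imwrite("pics/s2.png",cv2.resize(p[c[1]-70:c[1]+50,c[0]-70:c[0]+90,::-1],None,fx=5,fy=5,interpolation=cv2.INTER_CUBIC))
s=robot.read_state(); print({k:np.round(s[k],4) for k in ["t","tool_pos","opening","gripper_force","force"]})
E
```

```text
[244 168]
{'t': np.float64(3.8833), 'tool_pos': array([0.5013, 0.1948, 0.1087]), 'opening': np.float64(0.0264), 'gripper_force': np.float64(19.9996), 'force': array([-0.4376, -0.8826, -1.859 ])}
```

View pics/s2.png

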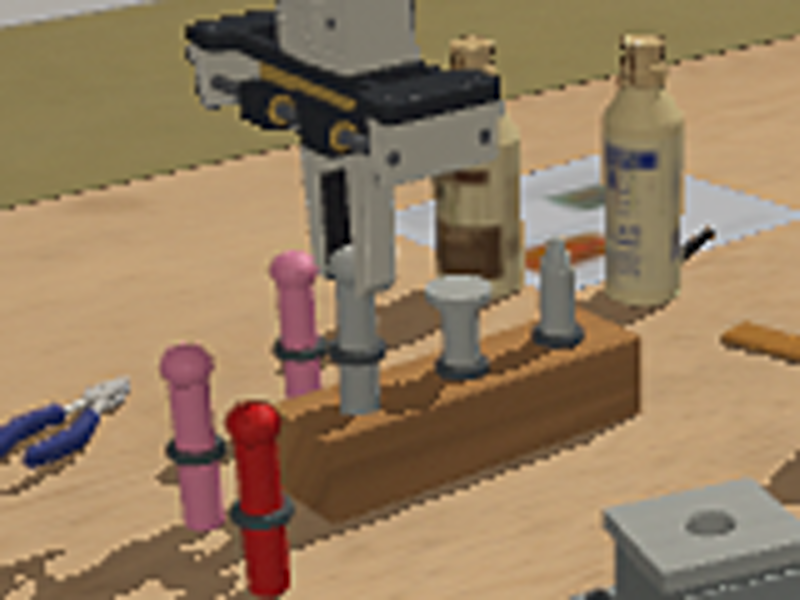

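The fingers closed on the head's underside (opening 26 mm instead of 21). I'll lower the punch back into the rack and re-grip about 3 mm lower.

```bash
python3 -m inch '{"travel": [[0,0,0.015],[0,0,0.029],[0,0,0.029],[0,0,0.029]], "spin": [0,0,0,0]}'; python3 -m inch '{"travel": [[0,0,0],[0,0,0],[0,0,0.003],[0,0,0.003],[0,0,0.003]], "spin": [0,0,0,0,0]}' 0.55; python3 - <<'E'
from h import *
goto((.499,.1955,.0735),.033)
p,d,K,V=cam("scene"); P=pts(d,K,V)
m=(np.hypot(P[...,0]-.5,P[...,1]-.195)<.02)&(P[...,2]>.056); q=P[m]; 
for a,b in [(.057,.07),(.07,.09),(.09,.115)]:
  w=q[(q[:,2]>a)&(q[:,2]<b)]; print(a,len(w),np.median(w,0) if len(w) else 0)
E
```

```text
t: 4.22
tool_pos: [0.4996, 0.1944, 0.0771]
orientation: [0.052, -3.14, 0.0]
force: [-0.6, -0.5, -2.1]
opening: 0.026
gripper_force: 20.0
t: 4.63
tool_pos: [0.5, 0.1944, 0.0745]
orientation: [0.052, -3.141, 0.0]
force: [-0.0, 0.1, 0.2]
opening: 0.0415
gripper_force: 0.0
tcp [0.5    0.1944 0.0745] toolx yaw -3.108 travel [0.0009 0.0011 0.001 ] spin 0.0001281971518052316 q6 -1.3285668900311272 t 4.6333
0.057 40 [0.49553478 0.18623955 0.06310131]
0.07 42 [0.49308032 0.18706428 0.07958287]
0.09 64 [0.49201785 0.18927336 0.10399377]
```

```bash
python3 -m inch '{"travel": [[0,0,0.001],[0,0,0.001],[0,0,0.001],[0,0,0.001],[0,0,0.001],[0,0,0.001]], "spin": [0,0,0,0,0,0]}' 1 20
```

```text
t: 5.18
tool_pos: [0.4999, 0.1946, 0.0736]
orientation: [0.052, -3.141, -0.0]
force: [0.7, -0.3, -0.2]
opening: 0.0265
gripper_force: 20.0
```

```bash
python3 - <<'E'
from h import *
p,d,K,V=cam("wrist"); cv2.imwrite("pics/w2.png",p[:,:,::-1]); P=pts(d,K,V)
print(proj((.4995,.195,.112),K,V),proj((.4995,.195,.074),K,V))
E
```

```text
[321.03990831 277.17268209] [320.53761772 244.83644842]
```

View pics/w2.png

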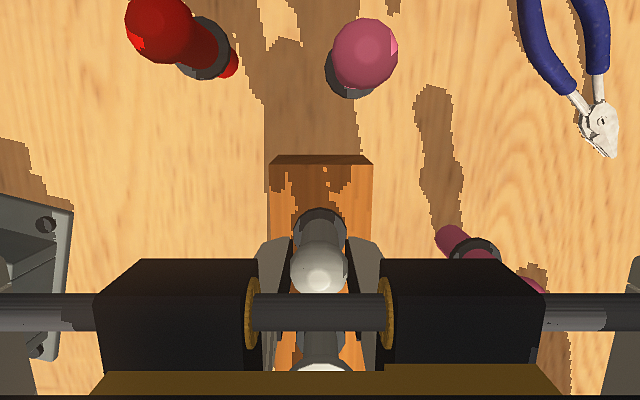

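The fingers' flats bear on the ball head at its equator, around pixel (320,270), so the grip acts as a hinge. I'll lift until about 12 mm of shank is left in the rack hole, then lean the punch against the hole's lip.

```bash
python3 -m inch '{"travel": [[0,0,-0.01],[0,0,-0.02],[0,0,-0.03],[0,0,-0.03],[0.006,0,-0.03],[0.012,0,-0.029],[0.018,0,-0.028],[0.024,0,-0.027],[0.028,0,-0.027],[0.028,0,-0.027]], "spin": [0,0,0,0,0,0,0,0,0,0]}' 1 20
cat >> h.py <<'E'
def axis(c,rad=.06,n="scene",lo=None):
    """axis of the grey punch: fit line to mid points of visible surface, camera n"""
E
python3 - <<'E'
from h import *
s=robot.read_state(); print({k:np.round(s[k],4) for k in ["t","tool_pos","opening","force"]})
p,d,K,V=cam("scene"); c=proj((.49,.195,.09),K,V).astype(int); P=pts(d,K,V)
cv2.imwrite("pics/s3.png",cv2.resize(p[c[1]-60:c[1]+60,c[0]-70:c[0]+90,::-1],None,fx=4,fy=4,interpolation=cv2.INTER_CUBIC)); print(c)
E
```

```text
t: 6.07
tool_pos: [0.4707, 0.1935, 0.1]
orientation: [0.053, -3.14, 0.0]
force: [0.7, -0.2, -1.8]
opening: 0.0264
gripper_force: 20.0
{'t': np.float64(6.0667), 'tool_pos': array([0.4707, 0.1935, 0.1   ]), 'opening': np.float64(0.0264), 'force': array([ 0.7204, -0.1585, -1.8438])}
[241 165]
```

View pics/s3.png

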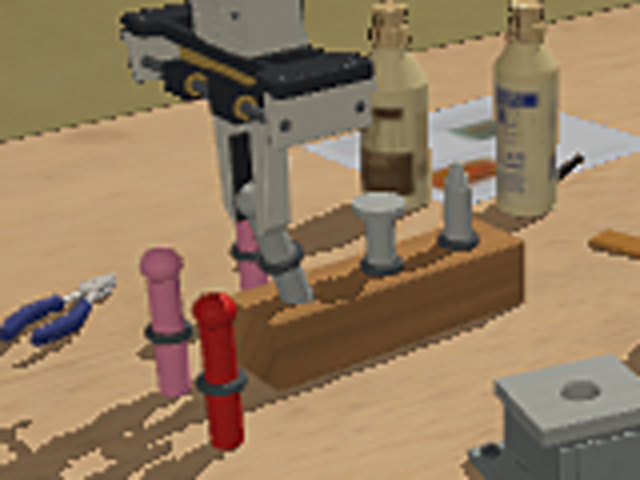

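The punch now leans about 0.3 rad at the rack hole, around crop pixel (275,250). I'll tighten the grip, lift, and check that the lean holds.

```bash
python3 -m inch '{"travel": [[0,0,0],[0,0,0],[0,0,-0.01],[0,0,-0.02],[0,0,-0.035],[0,0,-0.06],[0,0,-0.09],[0,0,-0.115],[0,0,-0.12],[0,0,-0.12]], "spin": [0,0,0,0,0,0,0,0,0,0]}' 1 50
cat >> h.py <<'E'
def punch(n="scene",show=None,drop=0.012):
    """fit axis of gripped punch from cloud below the fingertips: uses collar+shank points near the tool"""
    s=robot.read_state(); t=np.array(s["tool_pos"]); p,d,K,V=cam(n); P=pts(d,K,V)
    m=(np.hypot(P[...,0]-t[0],P[...,1]-t[1])<.055)&(P[...,2]<t[2]-.017-drop)&(P[...,2]>t[2]-.12)&(d>0)&(P[...,2]>.065)
    q=P[m]; 
    if len(q)<15: print("few",len(q)); return
    o=q.mean(0); u,sv,vt=np.linalg.svd(q-o); a=vt[0]*np.sign(vt[0][2]); T=R.from_rotvec(s["orientation"]).as_matrix()
    print(len(q),"axis world",a.round(3),"tool",(T.T@a).round(3),"lean",np.arccos(a[2]).round(3),"lowest",q[q[:,2].argmin()].round(4),"tcp",t.round(4),"open",s["opening"],"t",s["t"]); 
    if show: 
        c=proj(t-[0,0,.03],K,V).astype(int); cv2.imwrite(show,cv2.resize(p[max(0,c[1]-60):c[1]+60,max(0,c[0]-80):c[0]+80,::-1],None,fx=4,fy=4,interpolation=cv2.INTER_CUBIC))
    return q
E
python3 - <<'E'
from h import *
punch(); punch("top")
E
```

```text
t: 6.95
tool_pos: [0.4736, 0.1941, 0.2237]
orientation: [-0.052, 3.136, 0.002]
force: [0.3, -0.2, -2.3]
opening: 0.0254
gripper_force: 50.0
104 axis world [-0.342  0.007  0.94 ] tool [ 0.337  0.02  -0.941] lean 0.349 lowest [0.4907 0.1894 0.159 ] tcp [0.4736 0.1941 0.2237] open 0.02544752112771956 t 6.95
few 0
```

The lean holds at 0.35 rad after lifting. Now I'll carry it to the holder, turning so the lean lies along the holder's y.

```bash
python3 - <<'E'
from h import *
goto((.541,-.08,.224),1.333)
E
```

```text
tcp [0.4715 0.1934 0.2195] toolx yaw -3.108 travel [-0.0603 -0.2756 -0.0045] spin -1.2997925905936505 q6 -1.3153829644004467 t 7.05
```

```bash
python3 -m inch '{"travel": [[-0.005,-0.02,-0.004],[-0.01,-0.05,-0.004],[-0.02,-0.085,-0.004],[-0.025,-0.12,-0.004],[-0.03,-0.155,-0.004],[-0.04,-0.19,-0.004],[-0.05,-0.225,-0.004],[-0.055,-0.255,-0.004],[-0.06,-0.275,-0.004],[-0.06,-0.275,-0.004]], "spin": [0.1,0.22,0.34,0.46,0.58,0.7,0.82,0.94,1.06,1.18]}'
python3 -m inch '{"travel": [[0,0,0],[0,0,0],[0,0,0],[0,0,0],[0,0,0],[0,0,0],[0,0,0],[0,0,0]], "spin": [0.12,0.24,0.36,0.48,0.6,0.66,0.66,0.66]}'
python3 - <<'E'
from h import *
goto((.541,-.08,.224),1.333)
punch()
p,d,K,V=cam("wrist"); P=pts(d,K,V); cv2.imwrite("pics/w3.png",p[:,:,::-1])
print(proj((.5504,-.0411,.06),K,V))
m=(abs(P[...,2]-.06)<.004)&(np.hypot(P[...,0]-.55,P[...,1]+.041)<.06)
print(m.sum(),cv2.minAreaRect((P[m][:,:2]*1000).astype(np.float32)),np.median(P[m][:,2]))
np.savez("w3.npz",p=p,d=d,K=K,V=V)
E
```

```text
t: 7.88
tool_pos: [0.5401, -0.0832, 0.2213]
orientation: [-1.715, -2.628, 0.004]
force: [0.1, 1.0, -2.6]
opening: 0.0253
gripper_force: 50.0
t: 8.55
tool_pos: [0.54, -0.079, 0.2224]
orientation: [-2.463, -1.946, 0.003]
force: [-0.6, 0.3, -1.5]
opening: 0.0252
gripper_force: 50.0
tcp [ 0.54   -0.079   0.2224] toolx yaw 1.337 travel [-0.0007  0.0012 -0.0017] spin 0.004087923489760392 q6 -0.005577931514147427 t 8.55
148 axis world [0.019 0.288 0.957] tool [ 0.285 -0.052 -0.957] lean 0.293 lowest [ 0.5267 -0.104   0.1607] tcp [ 0.54   -0.079   0.2224] open 0.02523522839921209 t 8.55
[319.42868314 144.38697175]
5868 ((550.1966552734375, -44.28446960449219), (69.76197052001953, 82.23371124267578), 76.5506820678711) 0.059712629851060975
```

View pics/w3.png

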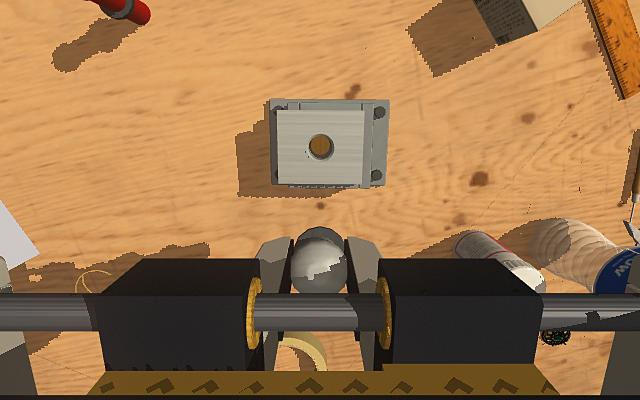

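The bore shows at wrist pixel (320,146), centred on the flange, with the leaning punch's head at (320,262). Next I'll fit the bore centre.

```bash
python3 - <<'E'
from h import *
f=np.load("w3.npz"); p,d,K,V=[f[k] for k in "pdKV"]; P=pts(d,K,V)
g=cv2.cvtColor(p,cv2.COLOR_RGB2GRAY); r=g[110:180,280:360]
hc=cv2.HoughCircles(cv2.resize(r,None,fx=4,fy=4,interpolation=cv2.INTER_CUBIC),cv2.HOUGH_GRADIENT,1,50,param1=80,param2=20,minRadius=35,maxRadius=75); print(hc)
def ray(u,v,z=.06):
    o=-V[:3,:3].T@V[:3,3]; D=V[:3,:3].T@np.linalg.inv(K)@np.array([u,v,1]); return o+D*(z-o[2])/D[2]
if hc is not None:
    for x,y,rr in hc[0][:2]: u,v=280+x/4,110+y/4; print(u,v,rr/4,ray(u,v), np.linalg.norm(ray(u+rr/4,v)-ray(u,v)))
z=P[...,2]; m=np.zeros_like(z,bool); m[120:172,295:345]=True; m&=(z<.05)&(d>0); vu=np.argwhere(m); print(len(vu),vu.mean(0),vu.min(0),vu.max(0),"floor z",np.median(z[m]),z[m].min())
E
```

```text
[[[161.5 150.5  47.9]]]
320.375 147.625 11.975 [ 0.55057396 -0.04428981  0.06      ] 0.011445368514361322
419 [146.82816229 319.88066826] [136 309] [158 331] floor z 0.02975201981401595 0.008267893292518367
```

```bash
python3 - <<'E'
from h import *
goto((.5567,-.0158,.1307),1.335)
E
```

```text
tcp [ 0.5405 -0.0791  0.2233] toolx yaw 1.337 travel [0.0653 0.0013 0.0926] spin 0.0021218194643617405 q6 -0.005557114378556406 t 8.65
```

```bash
python3 -m inch '{"travel": [[0.025,0.001,0.01],[0.05,0.001,0.03],[0.065,0.001,0.055],[0.065,0.001,0.075],[0.065,0.001,0.088],[0.065,0.001,0.0925],[0.065,0.001,0.0925],[0.065,0.001,0.0925]], "spin": [0,0,0,0,0,0,0,0]}'
python3 - <<'E'
from h import *
goto((.5567,-.0158,.1307),1.335); punch(show="pics/s4.png")
E
```

```text
t: 9.32
tool_pos: [0.5577, -0.0169, 0.1329]
orientation: [2.467, 1.944, 0.001]
force: [-0.9, -0.6, -2.2]
opening: 0.0256
gripper_force: 50.0
tcp [ 0.5577 -0.0169  0.1329] toolx yaw 1.334 travel [ 0.0008 -0.0012  0.0022] spin -0.0005210514578462 q6 0.11419601433680264 t 9.3167
118 axis world [0.012 0.249 0.969] tool [ 0.245 -0.046 -0.969] lean 0.252 lowest [ 0.5428 -0.0394  0.0716] tcp [ 0.5577 -0.0169  0.1329] open 0.02562438107533596 t 9.3167
```

View pics/s4.png

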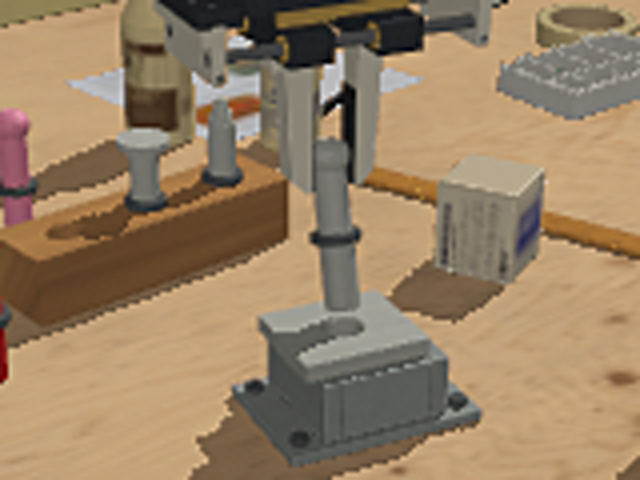

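The punch is over the flange with its foot at about crop pixel (342,305). I'll compare projections for different leans with the picture.

```bash
python3 - <<'E'
from h import *
i=optics.camera_info("scene"); K,V=np.array(i["camera_matrix"]),np.array(i["view"])
s=robot.read_state(); t=np.array(s["tool_pos"]); T=R.from_rotvec(s["orientation"]).as_matrix()
c=proj(t-[0,0,.03],K,V).astype(int); f=lambda X:((proj(X,K,V)-c+[80,60])*4).round(0)
for th in [.2,.25,.3,.35]:
    a=T@np.array([np.sin(th),0,-np.cos(th)]); h=t+[0,0,.0295]; b=T@np.array([np.cos(th),0,np.sin(th)])
    F=h-.095*a
    print(th,"foot",f(F),"lowedge",f(F+.011*b),"collar",f(F+.045*a),"head",f(F+.104*a),F.round(4))
print("bore",f((.5506,-.0443,.06)))
punch()
E
```

```text
0.2 foot [334. 303.] lowedge [326. 298.] collar [328. 231.] head [321. 135.] [ 0.5539 -0.0354  0.07  ]
0.25 foot [337. 304.] lowedge [329. 301.] collar [330. 232.] head [320. 135.] [ 0.5528 -0.0399  0.071 ]
0.3 foot [341. 306.] lowedge [333. 303.] collar [332. 233.] head [320. 135.] [ 0.5518 -0.0443  0.0723]
0.35 foot [344. 307.] lowedge [336. 305.] collar [334. 233.] head [320. 135.] [ 0.5507 -0.0487  0.0738]
bore [339. 324.]
116 axis world [0.051 0.266 0.963] tool [ 0.27  -0.011 -0.963] lean 0.274 lowest [ 0.5455 -0.0437  0.0725] tcp [ 0.5581 -0.017   0.1336] open 0.02536820435150208 t 9.3667
```

```bash
python3 -m inch '{"travel": [[-0.004,-0.001,0],[-0.004,-0.001,0.005],[-0.004,-0.001,0.008],[-0.004,-0.001,0.010],[-0.004,-0.001,0.012],[-0.004,-0.001,0.012]], "spin": [0,0,0,0,0,0]}' 1 60
python3 - <<'E'
from h import *
goto((.5567,-.0158,.1307),1.335); s=robot.read_state(); print(s["force"],s["wrist_torque"]); punch()
E
```

```text
t: 9.92
tool_pos: [0.5548, -0.02, 0.1192]
orientation: [-2.467, -1.944, 0.002]
force: [0.0, -0.7, -2.6]
opening: 0.0253
gripper_force: 60.0
tcp [ 0.5548 -0.02    0.1192] toolx yaw 1.335 travel [ 0.0045  0.0009 -0.0115] spin -0.00020378184712499525 q6 0.10775570755349405 t 9.9167
[ 0.00299742 -0.65555724 -2.55966449] [-0.08785871  0.06330534 -0.01298898]
94 axis world [-0.175  0.413  0.894] tool [ 0.361 -0.268 -0.893] lean 0.466 lowest [ 0.547  -0.0532  0.0651] tcp [ 0.5548 -0.02    0.1192] open 0.025253065141695317 t 9.9167
```

```bash
python3 -m inch '{"travel": [[0,0,0.001],[0,0,0.002],[0,0,0.002],[0,0,0.002]], "spin": [0,0,0,0]}' 
python3 - <<'E'
from h import *
s=robot.read_state(); print(s["tool_pos"],s["force"])
p,d,K,V=cam("scene"); c=proj((.5525,-.03,.085),K,V).astype(int)
cv2.imwrite("pics/s5.png",cv2.resize(p[c[1]-45:c[1]+45,c[0]-60:c[0]+60,::-1],None,fx=6,fy=6,interpolation=cv2.INTER_CUBIC))
E
```

```text
t: 10.3
tool_pos: [0.5552, -0.0199, 0.1178]
orientation: [-2.467, -1.944, 0.001]
force: [-0.3, -0.8, -3.1]
opening: 0.0251
gripper_force: 60.0
[ 0.55518219 -0.01993743  0.11783906] [-0.34365898 -0.8112988  -3.11668021]
```

View pics/s5.png

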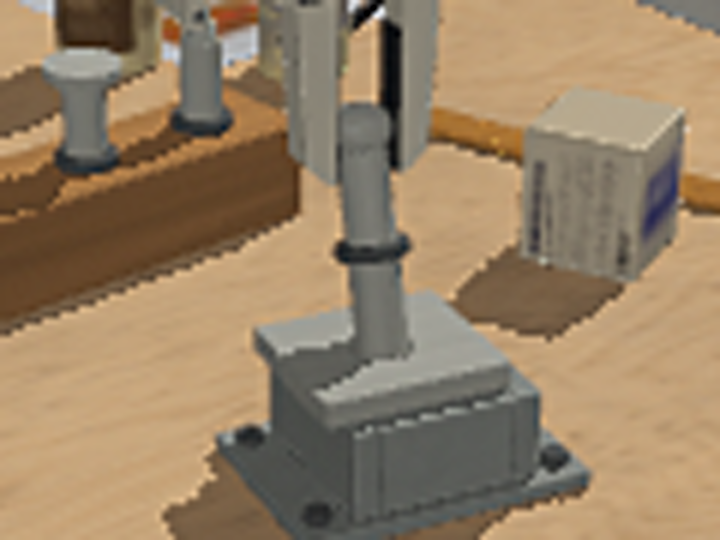

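The foot looks to be in the bore, around crop pixel (380,352), while the punch leans. I'll go slightly deeper and hold, then straighten with a light grip.

```bash
python3 -m inch '{"travel": [[0,0,0.001],[0,0,0.002],[0,0,0.002],[0,0,0.002]], "spin": [0,0,0,0]}' | grep -E 'tool_pos|force'
python3 -m inch '{"travel": [[0,0,0],[-0.004,0,0],[-0.008,0,0],[-0.012,0,0],[-0.016,0,0],[-0.02,0,0.001],[-0.024,0,0.002],[-0.024,0,0.002]], "spin": [0,0,0,0,0,0,0,0]}' 1 12
python3 - <<'E'
from h import *
s=robot.read_state(); print(s["tool_pos"],s["force"]); punch()
E
```

```text
tool_pos: [0.5553, -0.02, 0.116]
force: [-0.9, 0.7, -2.6]
gripper_force: 60.0
t: 11.35
tool_pos: [0.5494, -0.0442, 0.1138]
orientation: [-2.468, -1.943, 0.001]
force: [-0.1, 0.9, -3.2]
opening: 0.0262
gripper_force: 12.0
[ 0.54944752 -0.04419566  0.11378692] [-0.11742125  0.85341371 -3.16599072]
73 axis world [ 0.74  -0.652  0.162] tool [-0.46   0.873 -0.163] lean 1.408 lowest [ 0.5399 -0.0542  0.0652] tcp [ 0.5494 -0.0442  0.1138] open 0.026183164431851258 t 11.35
```

```bash
python3 -m inch '{"travel": [[-0.0005,0.001,0.002],[-0.0005,0.001,0.004],[-0.0005,0.001,0.007],[-0.0005,0.001,0.010],[-0.0005,0.001,0.013],[-0.0005,0.001,0.013],[-0.0005,0.001,0.013]], "spin": [0,0,0,0,0,0,0]}' 1 12
python3 - <<'E'
from h import *
s=robot.read_state(); print(s["tool_pos"],s["force"])
p,d,K,V=cam("scene"); c=proj((.5505,-.044,.085),K,V).astype(int)
cv2.imwrite("pics/s6.png",cv2.resize(p[c[1]-45:c[1]+45,c[0]-60:c[0]+60,::-1],None,fx=6,fy=6,interpolation=cv2.INTER_CUBIC))
E
```

```text
t: 11.98
tool_pos: [0.5503, -0.0439, 0.1006]
orientation: [-2.467, -1.944, 0.001]
force: [-0.3, 0.7, -2.2]
opening: 0.0264
gripper_force: 12.0
[ 0.55030771 -0.0439201   0.10062859] [-0.32856939  0.65353732 -2.20844219]
```

View pics/s6.png

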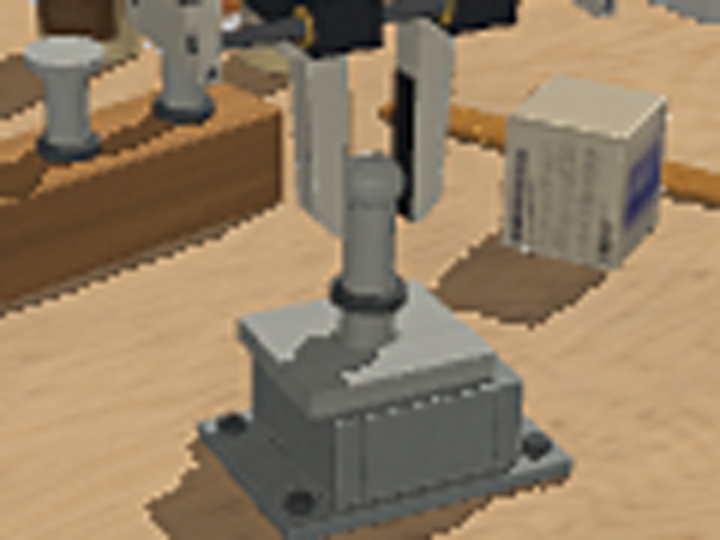

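The punch stands straight in the bore, with the collar at crop pixel (368,292), still above the flange. Now I'll slide it down and press.

```bash
python3 -m inch '{"travel": [[0,0,0],[0,0,0.003],[0,0,0.005],[0,0,0.007],[0,0,0.009],[0,0,0.011],[0,0,0.013],[0,0,0.0145],[0,0,0.016],[0,0,0.016]], "spin": [0,0,0,0,0,0,0,0,0,0]}' 1 50
```

```text
t: 12.87
tool_pos: [0.5514, -0.0442, 0.0863]
orientation: [2.466, 1.944, 0.002]
force: [-2.1, 0.2, 5.8]
opening: 0.0253
gripper_force: 50.0
```

```bash
python3 -m inch '{"travel": [[0,0,0.001],[0,0,0.002],[0,0,0.003],[0,0,0.003]], "spin": [0,0,0,0]}'; python3 - <<'E'
from h import *
p,d,K,V=cam("scene"); P=pts(d,K,V)
m=(np.hypot(P[...,0]-.5506,P[...,1]+.0443)<.025)&(P[...,2]>.04); q=P[m]; print("top z",np.percentile(q[:,2],99))
c=proj((.5505,-.044,.085),K,V).astype(int)
cv2.imwrite("pics/s7.png",cv2.resize(p[c[1]-45:c[1]+45,c[0]-60:c[0]+60,::-1],None,fx=6,fy=6,interpolation=cv2.INTER_CUBIC))
E
```

```text
t: 13.2
tool_pos: [0.5519, -0.0443, 0.084]
orientation: [2.466, 1.943, 0.003]
force: [-3.4, -0.1, 8.9]
opening: 0.0251
gripper_force: 50.0
top z 0.25171055947846327
```

View pics/s7.png

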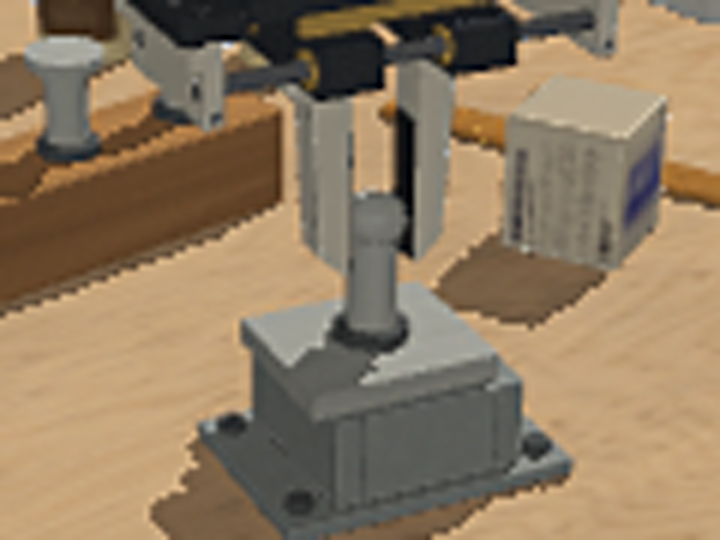

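The collar, at crop pixel (368,330), is nearly on the flange. I'll press on until the force rises sharply.

```bash
python3 -m inch '{"travel": [[0,0,0.001],[0,0,0.002],[0,0,0.003],[0,0,0.003]], "spin": [0,0,0,0]}'
```

```text
t: 13.58
tool_pos: [0.5542, -0.0447, 0.0836]
orientation: [2.463, 1.941, 0.008]
force: [-1.8, 1.2, 20.9]
opening: 0.0254
gripper_force: 50.0
```

```bash
python3 -m inch '{"travel": [[0,0,-0.002],[0,0,-0.003],[0,0,-0.003],[0,0,-0.003],[0,0,-0.02],[0,0,-0.05],[0,0,-0.08],[0,0,-0.11],[0,0,-0.13],[0,0,-0.13]], "spin": [0,0,0,0,0,0,0,0,0,0]}' 0.4 20
python3 - <<'E'
from h import *
s=robot.read_state(); print(s["force"],s["opening"])
p,d,K,V=cam("scene"); P=pts(d,K,V)
m=(np.hypot(P[...,0]-.5506,P[...,1]+.0443)<.025)&(P[...,2]>.063)&(P[...,2]<.15); q=P[m]; print("head top z",q[:,2].max()," expect .122"); u,sv,vt=np.linalg.svd(q-q.mean(0)); print(vt[0])
c=proj((.5505,-.044,.085),K,V).astype(int)
cv2.imwrite("pics/s8.png",cv2.resize(p[c[1]-45:c[1]+45,c[0]-60:c[0]+60,::-1],None,fx=6,fy=6,interpolation=cv2.INTER_CUBIC))
E
```

```text
t: 14.42
tool_pos: [0.5532, -0.0445, 0.2145]
orientation: [2.463, 1.941, 0.008]
force: [0.6, 0.1, 0.8]
opening: 0.0557
gripper_force: 0.0
[0.60784239 0.10225724 0.84588456] 0.055720702809583744
head top z 0.12318813071014045  expect .122
[-0.01229413 -0.00972687 -0.99987711]
```

View pics/s8.png

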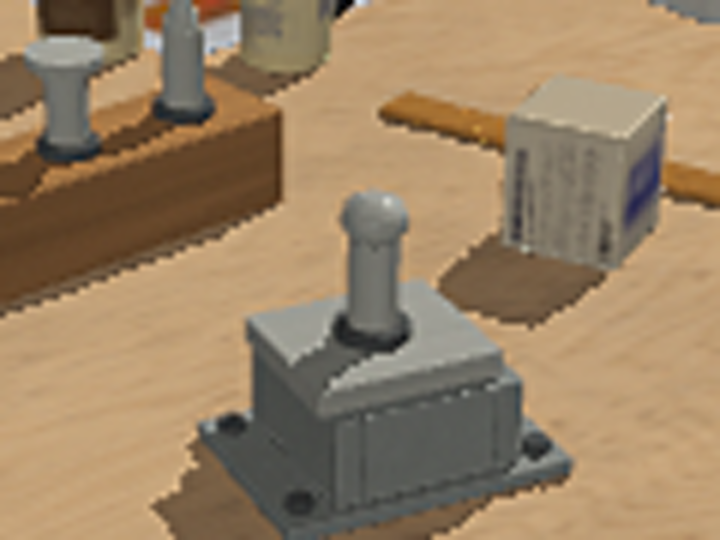

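The punch stands upright at crop pixel (372,330) with its collar on the flange. The head top is at 0.123 (expected 0.122), so I'm handing in.

```bash
python3 -c "
from plant import close_job
print(close_job())"
```

```text
the job is handed in; nothing more can be done
None
```

The ball punch stands upright in the holder with its collar on the flange and the gripper clear, and I handed the job in at about 14.5 s; the hand-in call gave no verdict.

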